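# Unclamp a guide plate and lay it on the honing stone

## Task

Undo all three captive bolts of the clamping stand anticlockwise, each right to its end stop, and only then draw the steel guide plate up out of its slot. Lean it on the sloped rest, stud side up, and let go; then take it again by its two side edges and lay it down gently, stud side up, flat, centred and lengthwise on the honing stone. Do not let it flop or drop, and leave the loose screwdriver and tape measure where they are.

Things in the scene. Friction and masses are not known exactly. Their poses are not given: they have to be found in the camera images.
- plate: Steel guide plate, 56 wide x 100 high x 6 mm thick, 200 to 325 g, standing upright in the stand's slot at the start, 32 mm deep in it and 68 mm out. Origin: centre of its lower end; z runs up its 100 mm length, y along its width, x through its thickness. Each side edge has a notch 7 mm deep, 33 to 44 mm above the lower end, which the side bolts' straps enter.
- plate_mid (a point): The middle of the guide plate, 50 mm above its lower end; axes as the plate's. A round stud (8 mm diameter, 14 mm long) stands out of the plate's front (-x) face 30 mm above its lower end, under the front bolt's strap; the back (+x) face is plain.
- stand: Grey clamping stand fixed to the table, 125 x 176 mm foot, housing 52 mm high, with a slot 8 mm thick and 60 mm wide along its y through the origin; slot floor 20 mm above the table. Origin on the table under the slot's centre; x to the rear, z up. Bolts stand 66 mm to the left (+y), to the right (-y) and in front (-x) of the slot.
- rest: Wooden sloped rest fixed to the table, foot 85 x 70 mm. A slab 40 mm wide and 62 mm long slopes at 45 degrees, rising towards its +x, with a lip 5 mm high across its lower end. Origin: centre of the foot, on the table; z up.
- rest_seat (a point): The line where the slab's upper face meets the lip, at its middle, 30 mm above the table; axes as the rest's. A plate leaning here has its lower end on the lip and its back on the slab, which supports its lower 62 mm; it is wider than the slab by 8 mm on each side and 38 mm longer.
- stone: Grey honing stone 130 x 40 mm, its top 42 mm above the table, on a wooden base 150 x 72 mm and 14 mm high, fixed to the table; the stone runs along its x. Origin: centre of the base, on the table.
- stone_top (a point): The middle of the stone's top face; x along the stone, z up.
- screwdriver_green: Loose green-handled screwdriver, 27 x 190 x 28 mm, a bystander in front of the work. Origin: centre of its underside.
- tape_measure: Loose tape measure standing upright, 36 x 83 x 62 mm, a bystander behind the work. Origin: centre of its underside.
- bolt_left (a joint): Angle of the left (+y) captive bolt, rad: 0 with its handle pointing at the plate, grows anticlockwise seen from above (undoing), hard end stop at 1.45; starts at 0 to 0.45. It turns stiffly (about 0.12 N m) and stays where it is left. Its strap, a fan lying under the handle, holds the plate down until about 0.75.
- bolt_left_grip (a point): On the axis of the left (+y) bolt, at mid-height of its upright T-handle, 98 mm above the table; the handle is a bar 36 mm long (along the point's x), 11 mm thick and 24 mm high.
- bolt_right (a joint): Angle of the right (-y) captive bolt, rad: 0 with its handle pointing at the plate, grows anticlockwise seen from above (undoing), hard end stop at 1.45; starts at 0 to 0.45. It turns stiffly (about 0.12 N m) and stays where it is left. Its strap, a fan lying under the handle, holds the plate down until about 0.75.
- bolt_right_grip (a point): On the axis of the right (-y) bolt, at mid-height of its upright T-handle, 98 mm above the table; the handle is a bar 36 mm long (along the point's x), 11 mm thick and 24 mm high.
- bolt_front (a joint): Angle of the front (-x) captive bolt, rad: 0 with its handle pointing at the plate, grows anticlockwise seen from above (undoing), hard end stop at 1.45; starts at 0 to 0.45. It turns stiffly (about 0.12 N m) and stays where it is left. Its strap, a fan lying under the handle, holds the plate down until about 0.75.
- bolt_front_grip (a point): On the axis of the front (-x) bolt, at mid-height of its upright T-handle, 98 mm above the table; the handle is a bar 36 mm long (along the point's x), 11 mm thick and 24 mm high.

How it is judged (in metres and radians):
On the way, in this order (a step that is already met when the one before it is completed fails the run):
1. all three bolts are undone to their end stops while the plate still stands in its slot (value of joint each of bolt_left, bolt_right, bolt_front above 1.37 rad and z of plate_mid in the frame of stand below 0.08 m and horizontal distance between plate_mid and stand below 0.01 m), for 0.1 s.
2. the plate leans on the sloped rest, lower end at the lip, let go and at rest (x of plate_mid in the frame of rest_seat between 0.0212342 and 0.0452342 m and y of plate_mid in the frame of rest_seat between -0.015 and 0.015 m and z of plate_mid in the frame of rest_seat between 0.0254768 and 0.0494768 m and angle between plate's own z axis and vertical between 0.65 and 0.95 rad and angle between plate's own x axis and vertical above 2.1 rad and contact force between the fingers and plate below 0.2 N and linear speed of plate below 0.02 m/s), for 0.2 s.
At the end, for the whole second after the job is handed in: The plate lies flat on the honing stone (within 0.07 rad), stud side up, its middle within 15 mm along and 9 mm across of the stone's middle and its length along the stone within 0.14 rad (either way round), let go and at rest; all three bolts are still at their end stops (within 0.08 rad) (value of joint each of bolt_left, bolt_right, bolt_front above 1.37 rad and x of plate_mid in the frame of stone_top between -0.015 and 0.015 m and y of plate_mid in the frame of stone_top between -0.009 and 0.009 m and z of plate_mid in the frame of stone_top between 0 and 0.006 m and angle between the z axis of plate and the x axis of stone, either way round below 0.14 rad and angle between plate's own x axis and vertical above 3.07 rad and contact force between the fingers and plate below 0.2 N and linear speed of plate below 0.02 m/s); the robot touches nothing.
It fails at once if the plate is dropped or flops over (angular speed of plate above 7 rad/s or linear speed of plate above 1 m/s).
It fails at once if the screwdriver or the tape measure is shifted by more than 20 mm (distance of any of screwdriver_green, tape_measure from where it was at the start of the episode above 0.02 m).
It also fails if it takes over 72 s, if anything falls off the work surface, if the arm or the gripper's body presses on something with over 40 N, if the wrist force passes 120 N, or if a joint passes its speed limit or range.

## Robot

A 6-joint arm with a two-finger parallel gripper is mounted at the origin on a cart in front of the work surface, level with it; the furniture and walls round the work are solid. World frame = base frame: x ahead of the robot, y to its left, z up, the work surface at z = 0. Lengths are in mm, angles in rad, forces in N, time in s.
With the tool pointing down it reaches from about 375 to 900 mm from the base axis. Payload 3.1 kg.
Tool frame: the origin (TCP) lies at the very end of the fingers, on their centre line; the grasp point (between the pads) lies 19 mm behind it (manip.pinch_z is the z of the grasp point in the tool frame, in mm); z points along the fingers, y is the line along which they close (so a half turn about z gives the same grasp; the last joint's range is limited). The gripper opens to 87 mm and grips with 3 to 60 N. Pads are 19 mm wide; open, the fingers measure 117 mm over their backs; the gripper's body (75 mm by 190 mm) begins 51 mm behind the grasp point.
Start: joints at [-1.425, 0.527, 1.433, -0, 1.181, -0.178], TCP at [198.88, -592.489, 222.548] pointing down, gripper open.
Joint ranges: [-3.08, 3.08], [-0.75, 2.2], [0.22, 2.44], [-1.43, 4.57], [0, 2.65], [-2.85, 2.85]. Speed limits (rad/s): [2.79, 2.79, 3.14, 3.14, 3.14, 3.14].

## Interface

Orientations are given as a rotation vector (axis times angle).
In Python, from plant import manip gives the robot as it stands. Calls block until the motion is done:
- manip.move_ptp(position, orientation): joint-space move of the TCP to a pose.
- manip.movel(position, vel=150, ori=None, max_force=None): straight line of the TCP; ori=None keeps the orientation; vel is the mean speed in mm/s. With max_force (N) it stops when the force on the tool has changed by that much, and returns True; else False.
- manip.move_j(angles): joint-space move.
- manip.command_gripper(opening, f_grip=None): finger opening in mm; f_grip is the grip in N (None keeps the last); returns when the fingers have stopped.
- manip.wait(seconds).
- manip.ik(position, orientation): joint angles nearest the present ones, or None.
- manip.grab_frame(name): name is "side" or "top"; returns a dict with "pixels" (384x512x3 uint8, red, green, blue), "camera_matrix" (3x3 intrinsics, pixels), "k1" (the pictures are not rectified: a ray, as slopes to the right and down, at radius r is drawn at 1 + k1 r^2 times it, then the intrinsics apply), "rvec" (rotation vector, rad) and "tvec" (3), from world to camera coordinates, as OpenCV has them. Camera axes: x right, y down, z forward; pixel columns grow to the right and rows downward; lengths in mm; the calibration is good to about 2 mm. A picture is of the moment at which its call begins. There is no depth.
A pose or a line that the arm cannot do raises manip.MotionError and nothing moves.
- manip.close_job(): hands the job in; it is judged then, once.
Readings, each from a call of its own:
- manip.read_clock(): time.
- manip.read_q(): joint angles.
- manip.read_joint_velocities(): joint speeds.
- manip.read_joint_efforts(): joint torques, N m.
- manip.read_tcp_pos(): TCP position.
- manip.read_orientation(): TCP orientation.
- manip.read_wrist_force(): force on the tool from outside, world axes, zero at the start.
- manip.read_torque(): the same for the moment, N m.
- manip.read_opening(): finger opening in mm.
- manip.read_finger_force(): force on a finger pad.
Only numpy, scipy, OpenCV 4.12 (cv2) and the standard library are available. Lean on these libraries where they do the work, as an engineer would, in place of code of your own. Each camera call takes 0.05 s, during which the arm holds its last target. There are 200 camera calls.

## Working session

There is one attempt and no reset: what is moved stays moved. The work goes in short steps, each a Python script; the robot and the scene stay as the last script left them, time stands still between calls to the robot, and variables do not carry over. Pictures are saved under pics/ and viewed, at most 10 in all, crops included, and the job is handed in when it is done.

```bash
ls; mkdir -p pics
python3 - <<'E'
from plant import manip
import cv2,numpy as np
for n in("side","top"):
    f=manip.grab_frame(n); cv2.imwrite(f"pics/{n}0.png",cv2.resize(f["pixels"][:,:,::-1],(800,600),interpolation=cv2.INTER_CUBIC))
    R=cv2.Rodrigues(np.array(f["rvec"],float))[0]; print(n,f["camera_matrix"],f["k1"],(-R.T@np.array(f["tvec"]).ravel()),R[2])
    np.savez(f"pics/{n}0.npz",**f)
print(manip.read_clock(),manip.read_orientation(),manip.pinch_z)
E
```

```text
pics
plant.py
side [[486.53260135   0.         257.67764298]
 [  0.         486.53260135 188.58106472]
 [  0.           0.           1.        ]] -0.06168208994250581 [196.65020029 846.19027164 716.59532923] [ 0.29875631 -0.7796258  -0.5503892 ]
top [[385.20639162   0.         259.83885794]
 [  0.         385.20639162 192.43341392]
 [  0.           0.           1.        ]] -0.12425569031008872 [388.27859792 -15.41423294 985.5717201 ] [ 0.1571699  -0.02507486 -0.9872532 ]
0.1 [-3.09854369e+00 -5.06079528e-01 -5.82746061e-05] -18.700000000000003
```

View pics/top0.png

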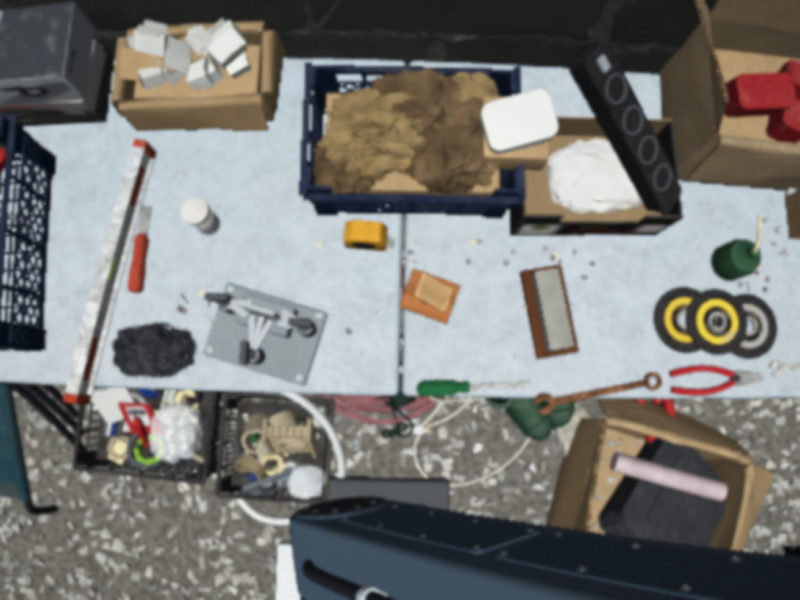

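View pics/side0.png

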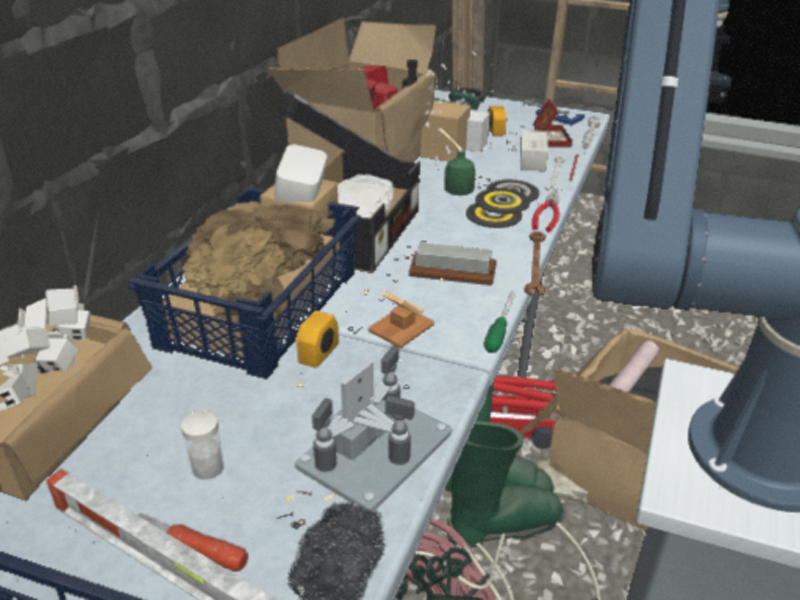

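The overview shows the stand at about (265,330) in the top view, with the rest at (432,296) and the stone at (550,310). The screwdriver is in front at (470,387) and the tape is at (365,235). Next I'll take enlarged crops.

Run:
```python
import cv2,numpy as np
t=np.load("pics/top0.npz")["pixels"][:,:,::-1]; s=np.load("pics/side0.npz")["pixels"][:,:,::-1]
def crop(im,x0,y0,w,h,k):
    c=cv2.resize(im[y0:y0+h,x0:x0+w],None,fx=k,fy=k,interpolation=cv2.INTER_CUBIC)
    for x in range((x0+9)//10*10,x0+w,10):
        cv2.line(c,((x-x0)*k,0),((x-x0)*k,6 if x%50 else 14),(0,0,255),1); 
        if x%20==0: cv2.putText(c,str(x),((x-x0)*k,24),0,.4,(0,0,255),1)
    for y in range((y0+9)//10*10,y0+h,10):
        cv2.line(c,(0,(y-y0)*k),(6,(y-y0)*k),(0,0,255),1)
        if y%20==0: cv2.putText(c,str(y),(8,(y-y0)*k+4),0,.4,(0,0,255),1)
    return c
cv2.imwrite("pics/c1.png",crop(t,125,175,90,74,8))
cv2.imwrite("pics/c2.png",crop(t,250,160,125,75,6))
cv2.imwrite("pics/c3.png",crop(s,180,215,120,110,5))
cv2.imwrite("pics/c4.png",crop(s,230,145,95,80,8))
```

```text
(no output)
```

View pics/c1.png

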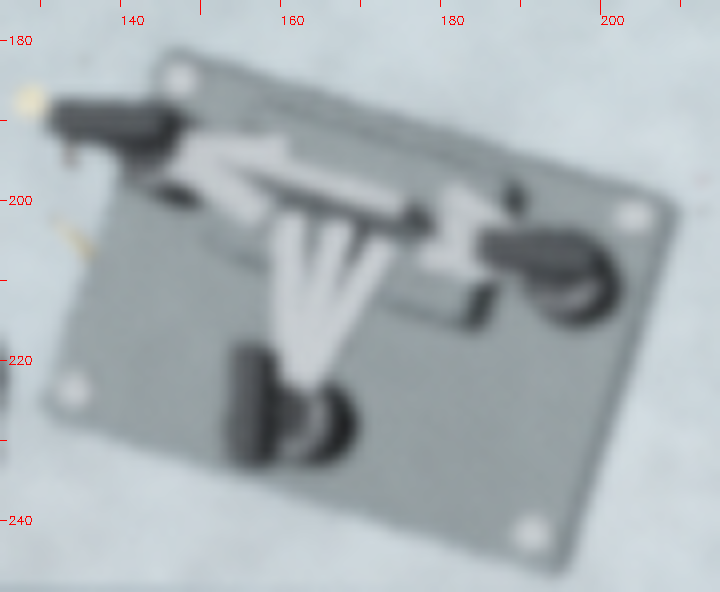

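View pics/c2.png

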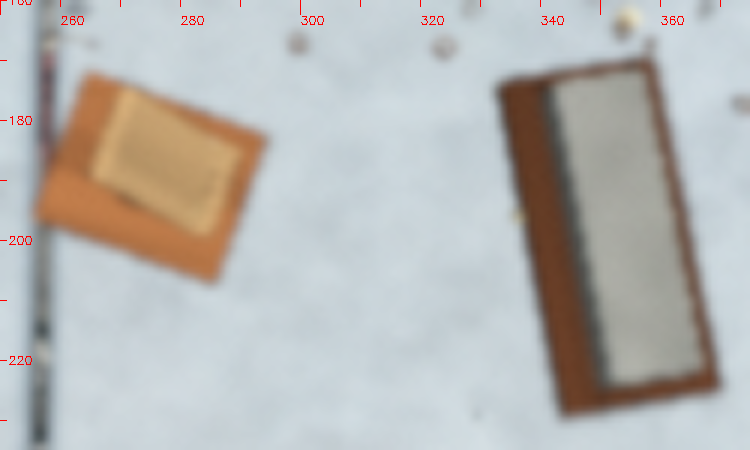

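View pics/c3.png

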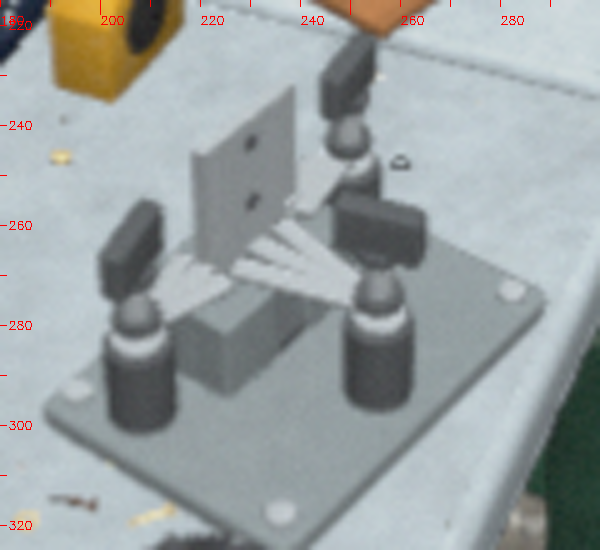

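View pics/c4.png

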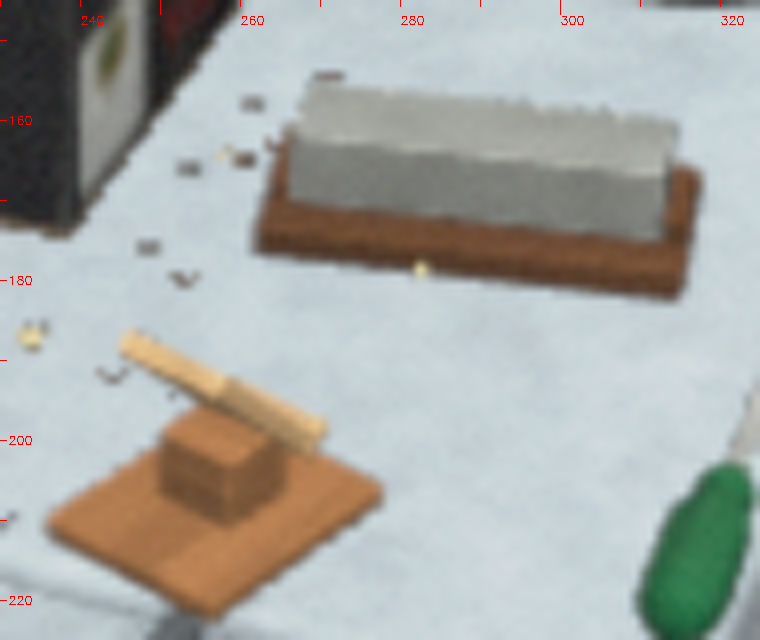

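The top view has the stand foot corners at about (145,180), (210,200), (195,247) and (130,226), with handles at (139,190), (156,225) and (192,206). The rest's slab is at about (275,186) and the stone's top at about (355,198). I'll fit the poses with both cameras and check them with overlays.

```bash
cat > fit.py <<'E'
import cv2,numpy as np
from scipy.optimize import least_squares
C={n:np.load(f"pics/{n}0.npz") for n in("top","side")}
def proj(n,P):
    c=C[n];return cv2.projectPoints(np.array(P,float).reshape(-1,1,3),c["rvec"],c["tvec"],c["camera_matrix"],np.array([float(c["k1"]),0,0,0]))[0][:,0]
def W(p,L): # p=x,y,yaw
    L=np.array(L,float).reshape(-1,3);c,s=np.cos(p[2]),np.sin(p[2])
    return np.c_[p[0]+c*L[:,0]-s*L[:,1],p[1]+s*L[:,0]+c*L[:,1],L[:,2]]
def cr(pts,x0,y0,k): return (np.array(pts,float)+.5)/k-.5+[x0,y0]
c1=lambda p:cr(p,125,175,8); c2=lambda p:cr(p,250,160,6); c3=lambda p:cr(p,180,215,5); c4=lambda p:cr(p,230,145,8)
box=lambda hx,hy,z:[[hx,hy,z],[hx,-hy,z],[-hx,-hy,z],[-hx,hy,z]]
BOLT=[(0,66,-np.pi/2),(0,-66,np.pi/2),(-66,0,0)]
def handle(p,i,a,z0=86,z1=110):
    b=BOLT[i];q=W((b[0],b[1],b[2]+a),box(18,5.5,z0)+box(18,5.5,z1));return W(p,q)
HB=[(c1([[48,98],[185,148]]),c3([[99,198],[164,302]])),(c1([[478,228],[605,278]]),c3([[319,33],[378,122]])),(c1([[228,342],[280,468]]),c3([[333,190],[427,270]]))]
def rs(v):
    p=v[:3];r=[]
    f=np.array(box(62.5,88,v[4]));f[:,0]+=v[3];F=W(p,f)
    r+=[proj("top",F)-c1([[160,42],[682,203],[562,578],[40,408]])]
    r+=[proj("side",F[[0,2]])-c3([[42,405],[548,300]])]
    r+=[proj("side",W(p,[[-3,28,120],[-3,-28,120]]))-c3([[57,155],[294,85]])]
    for i in range(3):
        H=handle(p,i,v[5+i])
        for n,m in zip(("top","side"),HB[i]):
            q=proj(n,H);r+=[q.min(0)-m[0],q.max(0)-m[1]]
    return np.concatenate([np.ravel(x) for x in r])
if __name__=="__main__":
    best=[least_squares(rs,[390,200,y0,0,8,.2,.2,.2],loss="soft_l1") for y0 in(-.3,0,.3)]
    b=min(best,key=lambda b:b.cost);v=b.x;print("stand",v.round(3),b.cost);print(rs(v).reshape(-1,2).round(1).tolist())
    def fr(x):
        return np.r_[(proj("top",W(x,box(42.5,35,x[3])))-c2(np.array([[90,68],[268,135],[215,284],[35,220]])[RO])).ravel(),
         (proj("side",W(x,box(42.5,35,x[3])))[SO]-c4([[45,525],[212,618],[383,490]])).ravel()]
    RO=[1,2,3,0];RO=[0,3,2,1] if 0 else RO
    # x_rest toward image-left: (+x,+y)=BL,(+x,-y)=TL,(-x,-y)=TR,(-x,+y)=BR ; side: left=BL?
    RO=[3,0,1,2]
    res=[]
    for S in([1,0,3],[0,3,2],[3,0,1],[2,3,0]):
        SO=S;r=least_squares(fr,[480,-50,1.2,5]);res.append((r.cost,S,r.x))
    r=min(res,key=lambda t:t[0]);print("rest",r);rp=r[2]
    def fs(x): return np.r_[(proj("top",W(x,box(65,20,42)))-c2([[552,80],[648,68],[706,372],[608,388]])).ravel(),
       (proj("top",W(x,box(75,36,14)))-c2([[497,88],[653,58],[722,388],[562,418]])).ravel(),
       (proj("side",W(x,box(65,20,42)))-c4([[290,140],[310,82],[680,122],[665,178]])).ravel()]
    r=least_squares(fs,[480,-200,0.2],loss="soft_l1");print("stone",r.x,r.cost);print(r.fun.reshape(-1,2).round(1).tolist())
    np.savez("pose.npz",stand=v,rest=rp,stone=r.x)
    s=.7071;sl=np.array([[0,y,0] for y in(20,-20)]+[[62*s,y,62*s] for y in(-20,20)])
    d=[]
    for n,x0,y0,w,h,k in(("top",125,150,250,100,3),("side",180,140,150,180,3)):
        im=cv2.resize(C[n]["pixels"][y0:y0+h,x0:x0+w,::-1],None,fx=k,fy=k,interpolation=cv2.INTER_CUBIC)
        def poly(P,c): cv2.polylines(im,[(((proj(n,P)+.5-[x0,y0])*k)*16).round().astype(np.int32)],True,c,1,cv2.LINE_AA,4)
        f=np.array(box(62.5,88,v[4]));f[:,0]+=v[3];poly(W(v,f),(0,255,0))
        poly(W(v,[[-3,28,120],[-3,-28,120],[-3,-28,52],[-3,28,52]]),(0,255,255))
        for i in range(3):
            H=handle(v,i,v[5+i]);poly(H[:4],(255,0,0));poly(H[4:],(0,0,255))
        poly(W(rp,box(42.5,35,rp[3])),(0,255,0));poly(W(r.x,box(65,20,42)),(0,0,255));poly(W(r.x,box(75,36,14)),(0,255,0))
        poly(W(rp,sl+[-22,0,30]),(255,0,255))
        d.append(im)
    Hh=600;o=np.zeros((Hh,800,3),np.uint8);o[:300,:750]=d[0];cv2.imwrite("pics/ov_top.png",d[0]);
    a=cv2.resize(d[1],(450,540));o2=np.zeros((600,800,3),np.uint8);cv2.imwrite("pics/ov.png",np.vstack([cv2.copyMakeBorder(cv2.resize(d[0],(600,240)),0,0,0,200,0), cv2.copyMakeBorder(cv2.resize(d[1],(300,360)),0,0,0,500,0)]))
    cv2.imwrite("pics/ov_side.png",d[1])
E
python3 fit.py
```

```text
stand [ 5.10759e+02  1.82035e+02 -2.76000e-01 -2.64020e+01  8.76400e+00
  3.41000e-01 -1.15750e+01  3.47400e+00] 40.928243497971835
[[0.8, 0.2], [-0.1, -0.1], [-0.3, 0.1], [-0.3, 0.5], [-0.9, 0.4], [0.0, -0.4], [29.0, -0.3], [0.2, -0.8], [-0.7, -0.4], [0.2, 0.3], [-0.5, -1.6], [0.1, 0.8], [-0.6, -4.0], [0.1, 4.5], [0.5, -1.9], [-0.4, 1.0], [-0.6, -0.4], [0.1, 0.3], [-0.9, -1.3], [0.4, 0.0]]
rest (np.float64(0.9781699964838609), [1, 0, 3], array([554.41669805, -79.42563268,   1.24443341,   3.43371071]))
stone [ 531.61841473 -276.33219636    6.46222016] 3.04985246184534
[[-0.1, 0.5], [-1.0, 0.2], [-0.6, -0.0], [0.4, -0.1], [-0.2, -1.4], [0.4, -0.4], [0.2, 1.0], [-0.1, 0.6], [-0.1, -0.8], [-0.0, -0.5], [-0.3, -0.6], [0.2, -0.5]]
```

```bash
sed -i 's/\[\[57,155\],\[294,85\]\]/[[192,153],[294,85]]/; s/loss="soft_l1") for y0 in(-.3,0,.3)/loss="soft_l1",bounds=([300,100,-.6,-60,0,-.1,-.1,-.1],[600,300,.6,20,20,.6,.6,.6])) for y0 in(-.3,0,.3)/' fit.py; sed -i 's/    cv2.imwrite("pics\/ov_side.png",d\[1\])/    o=np.zeros((600,800,3),np.uint8);o[:240,:600]=cv2.resize(d[0],(600,240),interpolation=cv2.INTER_AREA);o[240:,:300]=cv2.resize(d[1],(300,360));o[240:,300:]=cv2.resize(d[0][:,:380],(500,360));cv2.imwrite("pics\/ov.png",o)/' fit.py
python3 fit.py
```

```text
stand [ 5.10834e+02  1.81968e+02 -2.75000e-01 -2.64940e+01  8.75200e+00
  3.40000e-01  2.81000e-01  3.32000e-01] 7.497046832067144
[[0.8, 0.2], [-0.1, -0.1], [-0.3, 0.1], [-0.3, 0.5], [-0.9, 0.4], [0.0, -0.4], [2.0, 0.1], [0.2, -0.8], [-0.6, -0.4], [0.2, 0.3], [-0.5, -1.7], [0.1, 0.8], [-0.9, 0.3], [0.4, 0.3], [-0.0, -1.9], [-0.2, 0.9], [-0.5, -0.4], [0.2, 0.3], [-0.9, -1.4], [0.4, -0.0]]
rest (np.float64(0.9781699964838609), [1, 0, 3], array([554.41669805, -79.42563268,   1.24443341,   3.43371071]))
stone [ 531.61841473 -276.33219636    6.46222016] 3.04985246184534
[[-0.1, 0.5], [-1.0, 0.2], [-0.6, -0.0], [0.4, -0.1], [-0.2, -1.4], [0.4, -0.4], [0.2, 1.0], [-0.1, 0.6], [-0.1, -0.8], [-0.0, -0.5], [-0.3, -0.6], [0.2, -0.5]]
```

View pics/ov.png

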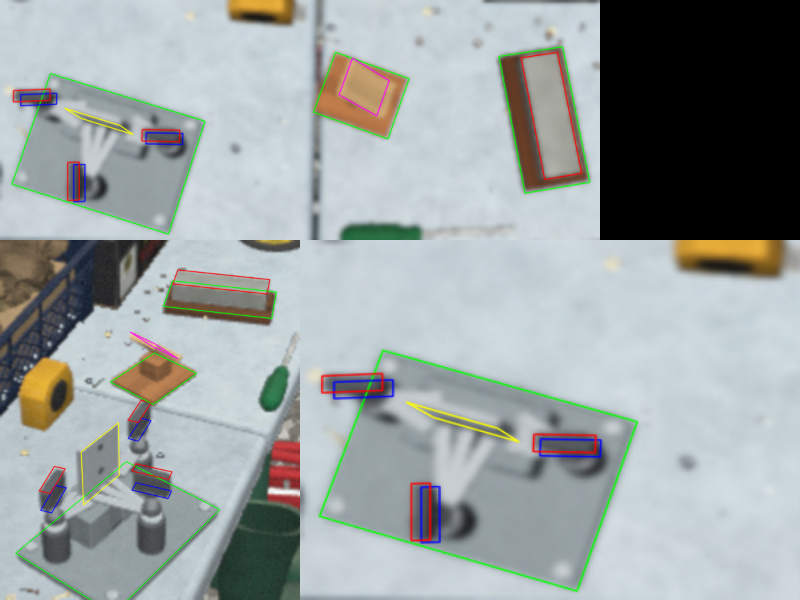

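The fit agrees in both views to about 1 px. Next I'll set up the helpers and check reachability for the whole plan.

```bash
cat > h.py <<'E'
import numpy as np,cv2
from plant import manip as m
from scipy.spatial.transform import Rotation as Ro
P=np.load("pose.npz");ST,RE,SN=P["stand"],P["rest"],P["stone"]
U=np.array([0,0,1.]);d=lambda a:np.array([np.cos(a),np.sin(a),0])
def rv(z,y): return Ro.from_matrix(np.c_[np.cross(y,z),y,z]).as_rotvec()
def down(yawy): return rv(-U,d(yawy))   # tool down, closing axis at yaw
def at(p,x,y,z): return np.array([p[0],p[1],0])+x*d(p[2])+y*d(p[2]+np.pi/2)+z*U
BY=[-np.pi/2,np.pi/2,0];BP=[at(ST,0,66,0),at(ST,0,-66,0),at(ST,-66,0,0)];A0=ST[5:8]
xr=d(RE[2]);yr=d(RE[2]+np.pi/2);n=(xr+U)/2**.5;px=(xr-U)/2**.5  # plate z, plate x on rest
SEAT=at(RE,-22,0,30)
stat=lambda s="":print(s,"t%.1f"%m.read_clock(),"p",np.round(m.read_tcp_pos(),1),"F",np.round(m.read_wrist_force(),1),"T",np.round(m.read_torque(),2),"o",round(m.read_opening(),1),"ff",np.round(m.read_finger_force(),1))
E
python3 - <<'E'
from h import *
import fit
q=lambda p,o:(lambda r:None if r is None else np.round(r,2).tolist())(m.ik(p,o))
print("stand",ST[:3],"seat",SEAT,"stone",SN)
for i in range(3):
  for s in(-1,1):
    print("bolt",i,s,[q(BP[i]+86*U,down(ST[2]+BY[i]+a+s*np.pi/2)) for a in(A0[i],1.5)])
for s in(-1,1):
  print("slot",s,q(at(ST,0,0,81),down(ST[2]+s*np.pi/2)),q(at(ST,0,0,160),down(ST[2]+s*np.pi/2)))
  print("rest",s,q(SEAT+n*61,rv(-n,s*yr)),q(SEAT+n*61-px*40+30*U,rv(-n,s*yr)),q(SEAT+n*200,rv(-n,s*yr)))
  print("regrasp",s,[q(SEAT+n*56+px*k,rv(px,s*yr)) for k in(14,-80)])
  print("stone",s,q(at(SN,0,0,30),down(SN[2]+s*np.pi/2)))
# slab seat offset check / tape location
s=.7071
sl=lambda sx:np.array([[62*s,-20,62*s],[0,-20,0],[0,20,0],[62*s,20,62*s]])+[sx,0,30]
for sx in(-28,-25,-22,-19): print(sx,(fit.proj("top",fit.W(RE,sl(sx)))-fit.c2([[125,85],[243,150],[210,237],[92,180]])).round(1).tolist())
c=fit.C["top"];R=cv2.Rodrigues(c["rvec"])[0];o=(-R.T@c["tvec"].ravel())
u=cv2.undistortPoints(np.array([[[233.,150]]]),c["camera_matrix"],np.array([float(c["k1"]),0,0,0]))[0,0]
r=R.T@np.r_[u,1];print("tape",o+r*(31-o[2])/r[2])
E
```

```text
stand [ 5.10834438e+02  1.81968228e+02 -2.75104468e-01] seat [ 547.36349679 -100.26435509   30.        ] stone [ 531.61841473 -276.33219636    6.46222016]
bolt 0 -1 [None, [0.24, 0.66, 1.65, 0.0, 0.83, 2.16]]
bolt 0 1 [[0.24, 0.66, 1.65, -0.0, 0.83, 0.18], [0.24, 0.66, 1.65, 0.0, 0.83, -0.98]]
bolt 1 -1 [[0.02, 0.59, 1.84, 0.0, 0.71, 0.01], [0.02, 0.59, 1.84, -0.0, 0.71, -1.21]]
bolt 1 1 [None, [0.02, 0.59, 1.84, -0.0, 0.71, 1.93]]
bolt 2 -1 [[0.19, 0.57, 1.89, 0.0, 0.68, 1.71], [0.19, 0.57, 1.89, 0.0, 0.68, 0.54]]
bolt 2 1 [[0.19, 0.57, 1.89, -0.0, 0.68, -1.44], [0.19, 0.57, 1.89, 0.0, 0.68, -2.6]]
slot -1 [0.14, 0.63, 1.76, -0.0, 0.75, 1.98] [0.14, 0.5, 1.7, -0.0, 0.94, 1.98]
rest -1 [0.05, 0.87, 1.51, -0.77, 1.23, 0.83] [0.01, 0.77, 1.54, -0.78, 1.26, 0.75] [0.19, 0.79, 1.32, -0.67, 1.5, 0.73]
regrasp -1 [[-0.68, 0.84, 1.75, 0.85, 1.08, -0.98], [-0.79, 0.73, 1.7, 0.73, 1.24, -0.9]]
stone -1 [-0.67, 0.76, 1.63, -0.0, 0.75, 0.73]
slot 1 [0.14, 0.63, 1.76, -0.0, 0.75, -1.16] [0.14, 0.5, 1.7, -0.0, 0.94, -1.16]
rest 1 [0.05, 0.87, 1.51, -0.77, 1.23, -2.32] [0.01, 0.77, 1.54, -0.78, 1.26, -2.39] [0.19, 0.79, 1.32, -0.67, 1.5, -2.42]
regrasp 1 [[-0.68, 0.84, 1.75, 0.85, 1.08, 2.17], [-0.79, 0.73, 1.7, 0.73, 1.24, 2.24]]
stone 1 [-0.67, 0.76, 1.63, -0.0, 0.75, -2.42]
-28 [[3.1, 0.6], [-1.3, -0.8], [-1.0, -0.6], [3.1, 0.1]]
-25 [[1.9, 0.2], [-2.5, -1.2], [-2.2, -1.0], [1.9, -0.3]]
-22 [[0.8, -0.2], [-3.6, -1.6], [-3.3, -1.4], [0.7, -0.7]]
-19 [[-0.4, -0.6], [-4.7, -2.0], [-4.4, -1.8], [-0.5, -1.2]]
tape [648.37694081  31.02394043  31.        ]
```

```bash
cat >> h.py <<'E'
BS=[1,-1,-1]
def bolt(i,steps=(.4,.8,1.15,1.38),grip=40):
    s=BS[i];o=lambda a:down(ST[2]+BY[i]+a+s*np.pi/2);b=BP[i]
    m.move_ptp(b+150*U,o(A0[i]));m.command_gripper(40,grip)
    print("touch",m.movel(b+86*U,120,max_force=15));m.command_gripper(0,grip);stat("gripped")
    for a in steps:
        if a>A0[i]+.05: m.move_ptp(b+86*U,o(a));stat(a)
    T=abs(m.read_torque()[2]);a=steps[-1]
E
python3 - <<'E'
from h import *
bolt(0)
E
```

```text
touch False
gripped t5.6 p [528.7 245.5  86.5] F [-1.1  0.7  3.5] T [ 0.03  0.11 -0.01] o 15.0 ff 40.0
0.4 t5.8 p [528.8 245.6  86.5] F [-1.6 -0.6  5. ] T [-0.01  0.15  0.02] o 15.0 ff 40.0
0.8 t6.3 p [529.3 245.7  86.5] F [-0.8  0.6  6.1] T [ 0.09  0.02 -0.1 ] o 15.0 ff 40.0
1.15 t6.7 p [529.6 246.   86.4] F [-0.5  1.9  5.6] T [ 0.37 -0.17 -0.11] o 15.1 ff 40.0
1.38 t7.0 p [529.8 246.2  86.5] F [1.  3.1 5.5] T [ 0.63 -0.21 -0.06] o 14.9 ff 40.0
```

```bash
cat >> h.py <<'E'
def finish(i,aa=(1.45,1.5,1.55,1.6,1.65),lim=.45):
    s=BS[i];o=lambda a:down(ST[2]+BY[i]+a+s*np.pi/2)
    for a in aa:
        m.move_ptp(BP[i]+86*U,o(a));stat(a)
        if abs(m.read_torque()[2])>lim: break
E
python3 - <<'E'
from h import *
finish(0)
f=m.grab_frame("side");cv2.imwrite("pics/b0.png",cv2.resize(f["pixels"][185:335,140:340,::-1],(800,600),interpolation=cv2.INTER_CUBIC))
E
```

```text
1.45 t7.3 p [529.8 246.3  86.4] F [1.2 2.9 4.7] T [ 0.62 -0.23 -0.04] o 15.3 ff 40.0
1.5 t7.5 p [529.9 246.3  86.5] F [1.1 4.9 5.3] T [ 0.71 -0.32 -0.08] o 15.1 ff 40.0
1.55 t7.8 p [529.9 246.4  86.5] F [0.1 3.6 5.1] T [ 0.8  -0.24 -0.05] o 15.0 ff 40.0
1.6 t8.0 p [529.9 246.4  86.4] F [1.2 3.8 5.4] T [ 0.83 -0.29 -0.19] o 15.1 ff 40.0
1.65 t8.3 p [530.5 246.4  86.4] F [2.5 5.7 3.6] T [ 0.91 -0.69 -0.07] o 14.8 ff 40.1
```

View pics/b0.png

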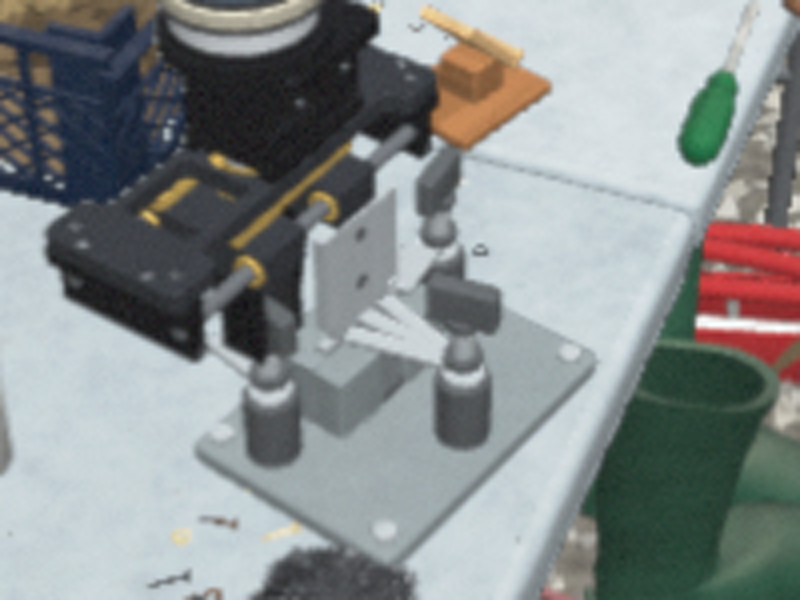

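The gripper straddles the left handle at about (280,330) in the crop and the strap has swung to the rear. No stop torque has shown up yet, so I'll keep turning.

Run:
```python
from h import *
finish(0,(1.72,1.79,1.86,1.93),.3)
print(m.read_q())
```

```text
1.72 t8.6 p [529.8 246.5  86.3] F [1.8 5.6 3.9] T [ 1.11 -0.44 -0.14] o 15.3 ff 40.0
1.79 t8.8 p [529.8 246.5  86.3] F [2.1 4.8 4. ] T [ 1.04 -0.51 -0.76] o 16.1 ff 44.7
[ 0.24322974  0.65759799  1.65035685  0.00265932  0.83080899 -1.26424456]
```

```bash
cat >> h.py <<'E'
def leave(i):
    m.command_gripper(40);m.movel(BP[i]+150*U,250)
E
python3 - <<'E'
from h import *
leave(0)
bolt(2,steps=(.5,.9,1.3,1.5))
finish(2,(1.58,1.65,1.72,1.79,1.86),.35)
leave(2)
E
```

```text
touch False
gripped t14.0 p [447.6 200.8  86.4] F [-0.9  5.4  2.8] T [ 0.96  0.19 -0.04] o 14.9 ff 40.0
0.5 t14.3 p [447.6 200.8  86.4] F [-0.8  5.6  3.7] T [0.99 0.19 0.05] o 14.9 ff 40.0
0.9 t14.7 p [447.6 200.9  86.4] F [-1.7  6.2  3.8] T [ 1.09  0.17 -0.06] o 14.7 ff 40.0
1.3 t15.2 p [447.5 200.9  86.4] F [-1.   5.3  4. ] T [ 1.04  0.18 -0.07] o 14.8 ff 40.0
1.5 t15.5 p [447.5 200.9  86.4] F [-1.3  6.4  3.4] T [ 1.07  0.18 -0.08] o 14.8 ff 40.0
1.58 t15.8 p [447.5 201.   86.4] F [-1.3  6.3  3.5] T [ 1.05  0.16 -0.28] o 15.0 ff 40.0
1.65 t16.0 p [447.3 200.2  86.3] F [-0.1  3.3  5. ] T [ 0.65  0.16 -0.18] o 14.7 ff 40.0
1.72 t16.2 p [447.2 199.8  86.3] F [-2.2  2.1  5.5] T [ 0.31  0.05 -0.41] o 15.3 ff 41.4
```

Run:
```python
from h import *
bolt(1,steps=(.5,.9,1.3,1.5))
finish(1,(1.58,1.65,1.72,1.79,1.86),.6)
leave(1)
b=m.read_tcp_pos();m.move_ptp([430,0,300],down(ST[2]-np.pi/2));
ims=[]
for k in("top","side"):
    f=m.grab_frame(k);np.savez(f"pics/{k}1.npz",**f);p=f["pixels"][:,:,::-1]
    ims.append(cv2.resize(p[175:250,120:220] if k=="top" else p[215:325,180:300],(400,300) if k=="top" else (400,366),interpolation=cv2.INTER_CUBIC))
ims[0]=cv2.copyMakeBorder(ims[0],0,66,0,0,0)
cv2.imwrite("pics/b3.png",np.hstack(ims))
stat()
```

```text
touch False
gripped t19.4 p [493.3 118.5  86.4] F [-0.6  0.1  2.4] T [ 0.02 -0.16  0.05] o 14.8 ff 40.0
0.5 t19.7 p [493.6 118.5  86.4] F [ 0.7 -0.3  4.1] T [ 0.02 -0.21 -0.04] o 15.1 ff 40.0
0.9 t20.1 p [494.  118.6  86.4] F [2.2 0.9 4.8] T [ 0.22 -0.46 -0.14] o 14.9 ff 40.0
1.3 t20.6 p [494.3 118.9  86.4] F [4.  4.1 5.2] T [ 0.77 -0.77 -0.11] o 15.1 ff 40.0
1.5 t20.9 p [494.4 119.1  86.4] F [4.7 5.4 5.1] T [ 0.95 -0.76 -0.05] o 15.1 ff 40.0
1.58 t21.2 p [494.4 119.2  86.4] F [3.9 4.8 4.5] T [ 0.99 -0.79 -0.1 ] o 15.0 ff 40.0
1.65 t21.4 p [495.  119.2  86.3] F [4.9 5.3 1.9] T [ 1.02 -1.01 -0.07] o 15.3 ff 40.1
1.72 t21.7 p [494.4 119.3  86.3] F [3.9 4.6 4.1] T [ 1.16 -0.78 -0.2 ] o 15.4 ff 40.0
1.79 t21.9 p [494.4 119.3  86.3] F [3.8 5.1 4.5] T [ 1.04 -0.87 -0.8 ] o 16.3 ff 44.7
 t25.8 p [4.300e+02 1.000e-01 2.998e+02] F [-1.1  0.3 -0.3] T [0.05 0.02 0.01] o 40.2 ff 0.0
```

View pics/b3.png

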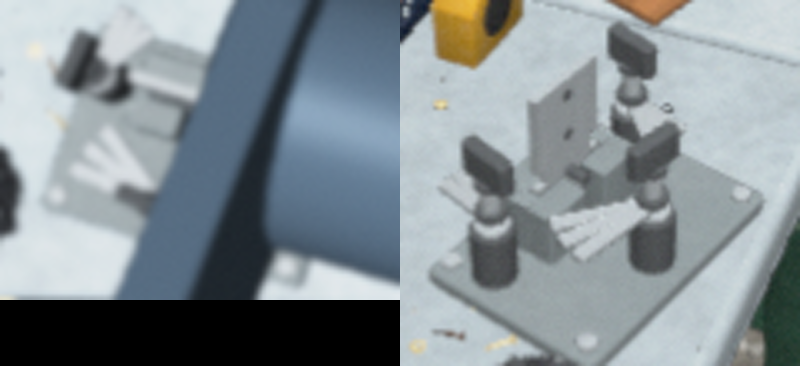

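All three handles look turned, with the straps clear of the plate. I'll check the angles numerically.

Run:
```python
import fit,numpy as np
from scipy.optimize import minimize_scalar
ST=np.load("pose.npz")["stand"]
B={0:(198.6,255.5,214.5,274.1),1:(242.1,221.6,257.1,238.4),2:(248.1,251.9,264,270.5)}
for i,b in B.items():
    def f(a):
        q=fit.proj("side",fit.handle(ST,i,a));e=np.r_[q.min(0),q.max(0)]-b;return np.sum((e-[e[[0,2]].mean(),e[[1,3]].mean()]*2)**2)
    g=np.linspace(.9,1.9,101);v=[f(a) for a in g];print(i,g[np.argmin(v)],min(v),[round(f(a),1) for a in(1.2,1.3,1.4,1.5)])
```

```text
0 1.45 6.266543241620337 [np.float64(9.9), np.float64(7.4), np.float64(6.4), np.float64(6.4)]
1 1.48 3.9495194873431574 [np.float64(6.9), np.float64(5.0), np.float64(4.1), np.float64(4.0)]
2 1.43 5.213760611625156 [np.float64(6.5), np.float64(5.7), np.float64(5.3), np.float64(5.4)]
```

Run:
```python
from h import *
o=down(ST[2]-np.pi/2)
m.move_ptp(at(ST,0,0,170),o);m.command_gripper(72,50)
print(m.movel(at(ST,0,0,81),120,max_force=15));stat()
m.command_gripper(0,50);stat("closed")
m.movel(at(ST,0,0,121),60);stat("up40")
m.movel(at(ST,0,0,200),150);stat("up")
for k in(1,): 
    f=m.grab_frame("side");cv2.imwrite("pics/p1.png",f["pixels"][100:330,140:340,::-1])
```

```text
False
 t28.4 p [511.4 182.1  81.4] F [ 1.2 -0.2 -0. ] T [0.07 0.04 0.04] o 72.3 ff 0.0
closed t28.9 p [511.4 182.1  81.6] F [-0.1  1.1  2.7] T [ 0.1   0.04 -0.01] o 55.6 ff 50.0
up40 t29.7 p [510.5 182.  120.9] F [-1.1  0.1 -2.8] T [0.07 0.04 0.01] o 55.5 ff 50.0
up t30.4 p [510.  181.8 199.3] F [ 0.1  0.8 -2.4] T [0.01 0.05 0.03] o 55.2 ff 50.0
```

View pics/p1.png

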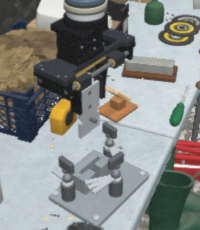

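The plate is clamped straight and is out of the slot, held above the stand at about (90,105). Next is placing it on the rest, guided by contact force.

Run:
```python
from h import *
SEAT=at(RE,-21,0,30);o=rv(-n,-yr)
m.movel(at(ST,0,0,250),200)
m.movel(SEAT+n*140-px*35,180,ori=o);stat("above")
m.movel(SEAT+n*69-px*14,100);stat("near")
c=m.movel(SEAT+n*69+px*6,15,max_force=5);stat(f"slab {c}")
r=lambda:(np.array(m.read_tcp_pos())-SEAT)
a=r();print("n",a@n,"px",a@px,"y",a@yr)
m.movel(np.array(m.read_tcp_pos())-px*1.0,15)
c=m.movel(np.array(m.read_tcp_pos())-n*18,15,max_force=5);stat(f"lip {c}")
a=r();print("n",a@n,"px",a@px,"y",a@yr)
```

```text
above t32.7 p [571.8 -28.8 154. ] F [-0.1 -0.4 -2.3] T [ 0.75 -0.31  0.07] o 55.4 ff 50.0
near t33.5 p [560.7 -62.4  89.1] F [-0.3  0.2 -1.8] T [ 0.74 -0.35 -0.02] o 54.9 ff 50.0
slab True t34.4 p [562.3 -55.6  81. ] F [-0.9 -0.9  1.8] T [-0.12 -0.22  0.04] o 55.2 ff 50.0
n 68.6177299483452 px -3.460761933182542 y 0.1835798063086921
lip True t35.4 p [560.2 -61.3  75.4] F [0.2 2.8 2.2] T [ 0.27 -0.27  0.01] o 54.9 ff 50.0
n 60.35756452977223 px -3.8186541693958334 y 0.3497018202861038
```

Run:
```python
from h import *
print(m.movel(np.array(m.read_tcp_pos())+px*2.5,10,max_force=4));stat()
m.command_gripper(62);stat("open");m.wait(.3);m.command_gripper(76)
p=np.array(m.read_tcp_pos());m.movel(p+n*90,200);stat("back")
f=m.grab_frame("top");np.savez("pics/top2.npz",**f);f=m.grab_frame("side");np.savez("pics/side2.npz",**f)
# how the plate lies: compare the plate mask (changed pixels) with the prediction
import fit
S=at(RE,-21,0,30)
cor=[S+n*s-px*6+yr*y for s,y in((0,28),(100,28),(100,-28),(0,-28))]
for k in("top","side"):
    a=np.load(f"pics/{k}0.npz")["pixels"].astype(int);b=np.load(f"pics/{k}2.npz")["pixels"].astype(int)
    q=fit.proj(k,cor);M=np.zeros(a.shape[:2],np.uint8);cv2.fillPoly(M,[q.round().astype(np.int32)],1)
    D=(np.abs(a-b).sum(2)>40);print(k,q.round(1).tolist(),"changed inside",D[M>0].mean().round(2),"area",M.sum(),"colour",b[M>0].mean(0).round(),b[M>0].std(0).round())
```

```text
True
 t35.6 p [560.2 -61.2  75.2] F [0.2 0.4 3.7] T [ 0.01 -0.24  0.03] o 55.0 ff 49.9
open t36.0 p [559.9 -60.8  74.4] F [-0.1  1.5 -0.4] T [ 0.4  -0.22  0.02] o 62.0 ff 0.0
back t37.5 p [579.7  -0.6 137.9] F [-0.6 -1.2 -0.2] T [ 0.41 -0.27  0.  ] o 76.1 ff 0.0
top [[281.6, 200.8], [255.5, 186.4], [263.6, 164.3], [288.9, 180.1]] changed inside 0.88 area 732 colour [186. 194. 200.] [15. 16. 17.]
side [[271.6, 197.9], [253.2, 185.7], [235.2, 177.3], [254.4, 189.7]] changed inside 0.95 area 106 colour [116. 117. 116.] [55. 55. 54.]
```

Run:
```python
from h import *
S=at(RE,-21,0,30);o=rv(px,-yr);T=S+n*55+px*10
p=np.array(m.read_tcp_pos())
m.movel(p+n*30+U*100,300)
m.move_ptp(T-px*110,o);stat("pre");print(m.read_q())
print(m.movel(T,100,max_force=10));stat("in")
m.command_gripper(0,40);stat("closed")
m.movel(T-px*4+U*6,20);stat("lift")
m.movel(T-px*30+U*60,100);stat("up")
```

```text
pre t39.5 p [ 537.  -128.5  139. ] F [ 0.9 -0.4 -0.3] T [-0.36  0.09 -0.  ] o 75.8 ff 0.0
[-0.81292785  0.70929897  1.68854371  0.71203632  1.27189131 -0.89221573]
False
in t40.8 p [562.7 -56.4  62.1] F [ 0.3 -0.  -0.4] T [-0.41  0.1  -0.02] o 76.1 ff 0.0
closed t41.3 p [562.4 -56.   62. ] F [-2.1 -1.8  1.8] T [-0.39  0.16  0.14] o 55.4 ff 40.0
lift t41.9 p [561.5 -58.5  70.6] F [-0.1 -0.6 -2.5] T [-0.68  0.13 -0.01] o 55.1 ff 40.0
up t42.8 p [555.3 -75.7 142.7] F [-0.1  0.3 -2.1] T [-0.62  0.17 -0.01] o 55.4 ff 40.0
```

Run:
```python
from h import *
o=down(SN[2]-np.pi/2);X=lambda z:at(SN,5,0,z)
m.movel(X(110),130,ori=o);stat("above")
m.movel(X(48),80);stat()
c=m.movel(X(22),10,max_force=3);stat(f"contact {c}")
```

```text
above t44.5 p [ 536.1 -275.   109.7] F [-0.   0.2 -2.6] T [-0.    0.07  0.03] o 55.1 ff 40.0
 t45.5 p [ 536.9 -275.7   48.3] F [-1.1 -1.6 -2.8] T [-0.03  0.06 -0.02] o 55.2 ff 40.0
contact True t47.0 p [ 536.6 -275.5   31.2] F [-0.4 -0.3  5. ] T [0.17 0.08 0.02] o 55.4 ff 40.0
```

Run:
```python
from h import *
import fit
p=np.array(m.read_tcp_pos())
print(m.movel(p-U*1.5,8,max_force=8));stat()
m.command_gripper(60);stat("open");m.command_gripper(76)
m.movel(np.array(m.read_tcp_pos())+U*130,200)
m.move_ptp([450,100,300],down(SN[2]-np.pi/2));stat("away")
for k in("top","side"):
    f=m.grab_frame(k);np.savez(f"pics/{k}3.npz",**f);b=f["pixels"].astype(int);a=np.load(f"pics/{k}0.npz")["pixels"].astype(int)
    q=fit.proj(k,fit.W(SN,fit.box(50,28,48)));M=np.zeros(a.shape[:2],np.uint8);cv2.fillPoly(M,[q.round().astype(np.int32)],1)
    Q=fit.proj(k,fit.W(SN,fit.box(85,45,30)));N=np.zeros_like(M);cv2.fillPoly(N,[Q.round().astype(np.int32)],1)
    D=(np.abs(a-b).sum(2)>45)&(N>0);print(k,"inside changed",D[M>0].mean().round(2),"outside",D[(M==0)&(N>0)].mean().round(2))
    x0,y0,x1,y1=*Q.min(0).astype(int),*Q.max(0).astype(int)
    if k=="top":
        for y in range(y0,y1,2): print("".join(".#"[int(D[y,x])] if not M[y,x] else "o@"[int(D[y,x])] for x in range(x0,x1)))
```

```text
False
 t47.4 p [ 536.5 -275.4   31.1] F [-2.7  0.8  8.2] T [0.34 0.35 0.03] o 55.4 ff 40.0
open t47.8 p [ 536.4 -275.4   29.3] F [ 0.1 -0.8  0.9] T [0.01 0.   0.07] o 59.9 ff 0.0
away t50.7 p [450.5  99.3 299.5] F [-0.   0.5  0.8] T [ 0.   -0.03 -0.01] o 75.8 ff 0.0
top inside changed 0.98 outside 0.72
...............................####............
..................#################............
....################################...........
####################################...........
.###################.##..#....#######..........
.######.......###############.#######..........
.###.........########################..........
..##.........#########@@@@@@@@@@@#.###.........
..###......@@@@@@@@@@@@@@@@@@@@@@@####.........
...##......@@@@@@@@@@@@@@@@@@@@@@@#####........
...###.....#@@@@@@@@@@@oo@@@@@@@@@#####........
...###.....#@@@@@@@@@@@@@@@@@@@@@@@####........
....##......#@@@@@@@@@@@@@@@@@@@@@@#####.......
....###.....#@@@@@@@@@@@@@@@@@@@@@@@####.......
.....##.....#@@@@@@@@@@@@@@@@@@@@@@@#####......
.....###.....#@@@@@@@@@@@@@@@@@@@@@@#####......
.....###.....#@@@@@@@@@@@oo@
[... 221 characters left out ...]
#......@@@@@@@@@@@o@@o@@@@@@@@####....
........##.....##@@@@@@@@@@@@@@@@@@@@@@#####...
........###.....#@@@@@@@@@@@@@@@@@@@@@@@####...
........###.....##@@@@@@@@@@@@@@@@@@@@@@#####..
.........###....##@@@@@@@@@@@@@@@@@@@@@@@####..
.........###.....#@@@@@@@@@@@@@@@@@@@@@@@####..
..........##.....##@@@@@@@@@@@################.
..........###.....####################..######.
..........###.........################..#######
...........##..........#######..........#######
...........###.....................#.##########
............##..........#.#####################
............#################################..
............#####################..............
side inside changed 0.59 outside 0.03
```

Run:
```python
import numpy as np,cv2,fit
a,b=[np.load(f"pics/top{i}.npz")["pixels"] for i in(0,3)]
y=198
for x in range(326,380,2): print(x,a[y,x],b[y,x],end=" | ")
print()
for i in (2,3):
  c=np.load(f"pics/top{i}.npz");print(i,c["rvec"].ravel()-np.load("pics/top0.npz")["rvec"].ravel(),c["tvec"].ravel()-np.load("pics/top0.npz")["tvec"].ravel())
  g=lambda im:cv2.cvtColor(im,cv2.COLOR_RGB2GRAY).astype(np.float32)
  for nm,(x0,y0,x1,y1) in dict(rightobj=(420,170,500,230),back=(200,50,420,130),stone=(325,155,375,235)).items():
    print(nm,cv2.phaseCorrelate(g(a)[y0:y1,x0:x1].copy(),g(c["pixels"])[y0:y1,x0:x1].copy()))
# plate outline: fit on top3 & side3 with silhouettes of brightness
SN=np.load("pose.npz")["stone"]
print(fit.proj("top",fit.W(SN,fit.box(50,28,48))).round(1).tolist())
```

```text
326 [203 214 219] [224 231 234] | 328 [204 215 220] [224 231 235] | 330 [202 213 217] [225 231 234] | 332 [201 212 217] [222 229 232] | 334 [200 209 214] [221 229 232] | 336 [172 179 181] [192 199 202] | 338 [94 67 54] [107  77  62] | 340 [101  60  38] [115  69  44] | 342 [97 58 37] [113  71  49] | 344 [84 66 56] [153 147 145] | 346 [ 99 103  98] [216 222 225] | 348 [158 160 153] [223 228 230] | 350 [169 170 162] [221 226 229] | 352 [168 169 162] [218 224 227] | 354 [167 168 161] [220 225 228] | 356 [165 167 160] [220 226 228] | 358 [164 164 157] [221 226 229] | 360 [162 162 154] [223 228 230] | 362 [135 125 115] [220 226 228] | 364 [125 108 102] [210 215 218] | 366 [186 194 199] [211 218 223] | 368 [198 210 215] [218 228 231] | 370 [201 212 218] [222 230 234] | 372 [205 216 221] [225 232 236] | 374 [204 215 221] [225 232 235] | 376 [199 210 214] [220 229 232] | 378 [202 213 217] [222 230 233] | 
2 [0. 0. 0.] [0. 0. 0.]
rightobj ((0.015849031929541013, 0.014708773098199401), 0.9660465486844381)
back ((0.4646503159852102, -0.03495811095833545), 0.8600139620039198)
stone ((-0.021535563297220506, -0.0020616979537990687), 0.9994532482624054)
3 [0. 0. 0.] [0. 0. 0.]
rightobj ((-0.02199593684333223, -0.0447455591135153), 0.9910542639096578)
back ((0.5246717796255069, -0.015383046728132399), 0.9862046014997694)
stone ((0.04987291818784456, 0.024915575244158106), 0.6661246566772461)
[[340.1, 179.2], [361.5, 175.9], [369.3, 214.9], [347.7, 218.5]]
```

Run:
```python
import numpy as np,cv2,fit
b=np.load("pics/top3.npz")["pixels"].mean(2).astype(np.float32)
SN=np.load("pose.npz")["stone"]
def samp(L):
    q=fit.proj("top",fit.W(SN,L)).astype(np.float32);return cv2.remap(b,q[:,:1],q[:,1:],cv2.INTER_LINEAR)[:,0].round().astype(int)
for y in(-13,0,13):
    for lo,hi in((-64,-38),(38,64)):
        xs=np.arange(lo,hi+1,2);print(y,list(zip(xs.tolist(),samp([[x,y,46] for x in xs]).tolist())))
for x in(-40,0,40):
    for lo,hi in((-38,-20),(20,38)):
        ys=np.arange(lo,hi+1,2);print("x",x,list(zip(ys.tolist(),samp([[x,y,48] for y in ys]).tolist())))
```

```text
-13 [(-64, 131), (-62, 154), (-60, 168), (-58, 172), (-56, 173), (-54, 180), (-52, 194), (-50, 212), (-48, 222), (-46, 225), (-44, 226), (-42, 225), (-40, 225), (-38, 225)]
-13 [(38, 224), (40, 225), (42, 224), (44, 224), (46, 220), (48, 210), (50, 196), (52, 182), (54, 176), (56, 174), (58, 175), (60, 174), (62, 161), (64, 140)]
0 [(-64, 137), (-62, 163), (-60, 178), (-58, 184), (-56, 185), (-54, 191), (-52, 201), (-50, 213), (-48, 222), (-46, 225), (-44, 225), (-42, 225), (-40, 225), (-38, 225)]
0 [(38, 178), (40, 190), (42, 205), (44, 217), (46, 217), (48, 211), (50, 202), (52, 191), (54, 186), (56, 185), (58, 184), (60, 180), (62, 169), (64, 145)]
13 [(-64, 148), (-62, 173), (-60, 187), (-58, 192), (-56, 192), (-54, 194), (-52, 201), (-50, 211), (-48, 220), (-46, 224), (-44, 225), (-42, 225), (-40, 224), (-38, 224)]
13 [(38, 225), (40, 225), (42, 225), (44, 224), (46, 222), (48, 215), (50, 205), (52, 195), (54, 188), (56, 187), (58, 187), (60, 183), (62, 174), (64, 152)]
x -40 [(-38, 230), (-36, 230), (-34, 229), (-32, 229), (-30, 228), (-28, 227), (-26, 226), (-24, 225), (-22, 225), (-20, 225)]
x -40 [(20, 224), (22, 219), (24, 206), (26, 181), (28, 143), (30, 105), (32, 85), (34, 78), (36, 79), (38, 79)]
x 0 [(-38, 226), (-36, 225), (-34, 225), (-32, 225), (-30, 225), (-28, 225), (-26, 225), (-24, 225), (-22, 225), (-20, 226)]
x 0 [(20, 226), (22, 221), (24, 204), (26, 174), (28, 134), (30, 98), (32, 82), (34, 76), (36, 76), (38, 76)]
x 40 [(-38, 229), (-36, 230), (-34, 230), (-32, 229), (-30, 227), (-28, 225), (-26, 224), (-24, 223), (-22, 223), (-20, 224)]
x 40 [(20, 224), (22, 217), (24, 197), (26, 165), (28, 124), (30, 92), (32, 79), (34, 74), (36, 74), (38, 73)]
```

Run:
```python
from plant import manip as m
print(m.close_job(),m.read_clock())
```

```text
the job is handed in; nothing more can be done
the job is handed in; nothing more can be done
```

I handed the job in at about 51 s on the robot clock. All three bolts are at their stops, the plate was leaned on the rest and let go, and it now lies stud side up on the stone. In the last top picture it is within about 1 mm of centred and lengthwise. No verdict came back.

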